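Unlock the guard of the marking jig and hold it open

TASK

Lift the steel locking collar up and off the post at the front of the marking jig and set it down standing flat (not dropped) in the empty shallow tray. Only then raise the jig's hinged amber guard by its bar handle to 60 degrees and finish holding it there in the gripper, so that a colleague can reach in; the guard falls shut if let go, so never let it slam, and the program ends while you are still holding it. Leave everything else on the table where it is.

Things in the scene. Friction and masses are not known exactly. Their poses are not given: they have to be found in the camera images.
- jig: Marking jig, fixed: open-topped white steel case 200 (x) by 260 (y) by 90 mm high, with a perforated plate and a black fan inside. Origin: centre of its underside; its -x side is the front, facing roughly to the robot; its yaw varies. At the front, at jig (-150, -90) mm, an upright steel post of 12 mm diameter rises from a grey block (70 by 36 mm, top at z = 80 mm, x -170 to -100) to z = 142 mm. The guard covers the case.
- guard (a joint): Hinge angle of the guard in rad: 0 shut (level), grows as it opens upward; stop at 1.45. 60 degrees = 1.047. The guard is an aluminium frame with an amber window, 200 by 260 by 8 mm, about 0.6 kg, hinged along the rear (+x) upper edge of the jig; it falls shut from any angle (hinge lightly damped, no spring). At its front it carries the bar handle, and, next to it, a fork of two flat prongs that straddles the post; the prongs' top is at jig z = 97 mm.
- guard_handle (a point): Middle of the guard's bar handle: a round steel bar of 12 mm diameter, 110 mm long, with about 98 mm free between the two arms that carry its ends, parallel to the hinge, 50 mm in front of the guard's front edge, which leaves a 44 mm wide gap between bar and guard. It is 250 mm from the hinge axis, level with it when shut (jig (-150, 50, 94) mm). As the guard opens it moves up and to the rear on that circle; it turns in a grip.
- guard_hinge (a point): Point on the hinge axis at the middle of the guard's rear edge, jig (100, 0, 94) mm. The hinge axis is the jig's y axis; axes of this point turn with the guard.
- post_tip (a point): Top of the post, jig (-150, -90, 142) mm; fixed.
- collar: Loose plain steel locking collar (short thick tube): 40 mm outer, 20 mm bore, 32 mm tall, about 0.23 kg. Origin: centre of its underside; z along its bore. It starts upright round the post, resting on the guard's fork with its underside at jig z = 97 mm; the post sticks out 13 mm above it.
- tray: Empty shallow aluminium tray, fixed: 160 by 160 mm outside, walls 4 mm thick and 22 mm high, floor about 4 mm thick. Origin: centre of its underside. It is to the left or right of the jig; the taller blue bin of small fans is on the other side.
- parts_bin: Bystander, fixed: blue bin 150 by 150 by 75 mm filled with small fans. Origin: centre of its underside.
- mouse: Bystander: black computer mouse, 75 by 50 by 32 mm.
- circuit_board: Bystander: green circuit board, 50 by 130 mm, 15 mm high.
- fan: Bystander: black fan standing on edge, 30 by 90 by 90 mm.
- carton: Bystander: cardboard carton, 80 by 120 by 70 mm.
- screwdriver: Bystander: screwdriver lying on the table.
- tape_roll: Bystander: white roll of tape lying flat, 90 mm outer diameter, 24 mm high.
- wipes_jar: Bystander: jar, 70 mm diameter, 110 mm high.
Mind the look-alikes: they are no part of the job. What is shaped like the collar but green or yellow is not meant.

How it is judged:
On the way:
1. the collar stands flat in the tray, let go, with the guard still shut (x of collar in the frame of tray between -0.065 and 0.065 m and y of collar in the frame of tray between -0.065 and 0.065 m and z of collar in the frame of tray below 0.01 m and angle between collar's own z axis and vertical below 0.15 rad and linear speed of collar below 0.03 m/s and contact force between the fingers and collar below 0.05 N and value of joint guard below 0.1 rad), for 0.2 s.
At the end, for the whole second after the job is handed in: The guard stands still at 60 degrees, within 6 degrees, carried by the gripper's fingers (contact force above 0.5 N) at its bar handle (grasp point within 8 cm of the bar's middle); the collar stands flat in the tray, released and at rest (value of joint guard between 0.942 and 1.152 rad and velocity of joint guard between -0.1 and 0.1 rad/s and contact force between the fingers and guard above 0.5 N and distance between the grasp point and guard_handle below 0.08 m and x of collar in the frame of tray between -0.065 and 0.065 m and y of collar in the frame of tray between -0.065 and 0.065 m and z of collar in the frame of tray below 0.01 m and angle between collar's own z axis and vertical below 0.15 rad and linear speed of collar below 0.03 m/s and contact force between the fingers and collar below 0.05 N); the arm keeps its last pose, push and grip.
It fails at once if the guard is raised (more than 7 degrees) before the collar is in the tray (value of joint guard above 0.12 rad and not (x of collar in the frame of tray between -0.065 and 0.065 m and y of collar in the frame of tray between -0.065 and 0.065 m and z of collar in the frame of tray below 0.01 m and angle between collar's own z axis and vertical below 0.15 rad)).
It fails at once if the guard slams (closing faster than 2 rad/s) (velocity of joint guard below -2 rad/s).
It fails at once if the collar is dropped (faster than 0.6 m/s out of the gripper, a fall of about 2 cm) (linear speed of collar above 0.6 m/s and contact force between the fingers and collar below 0.05 N).
It fails at once if a bystander is moved by more than 3 cm (distance of any of mouse, circuit_board, fan, carton, screwdriver, tape_roll, wipes_jar from where it was at the start of the episode above 0.03 m).
It also fails if it takes over 53 s, if anything falls off the work surface, if the arm or the gripper's body presses on something with over 40 N, if the wrist force passes 120 N, or if a joint passes its speed limit or range.

ROBOT

A 7-joint arm with a two-finger parallel gripper is mounted at the origin on the work surface. World frame = base frame: x ahead of the robot, y to its left, z up, the work surface at z = 0. Lengths are in m, angles in rad, forces in N, time in s.
With the tool pointing down it reaches from about 0.35 to 0.9 m from the base axis. Payload 8.1 kg.
Tool frame: the origin (TCP) lies between the finger pads; the fingertips stand 17 mm ahead of it and the grasp point (between the pads) lies 2 mm behind it; z points along the fingers, y is the line along which they close (so a half turn about z gives the same grasp; the last joint's range is limited). The gripper opens to 92 mm and grips with 3 to 60 N. Pads are 19 mm wide; open, the fingers measure 130 mm over their backs; the gripper's body (75 mm by 190 mm) begins 47 mm behind the grasp point.
Start: joints at [1.121, 0.434, 0.025, 1.573, -0.012, 1.134, -0.075], TCP at [0.212, -0.588, 0.21] pointing down, gripper open.
Joint ranges: [-2.62, 2.62], [-0.44, 2.09], [-1.27, 1.32], [0.08, 2.57], [-1.32, 4.46], [0.12, 2], [-2.74, 2.74]. Speed limits (rad/s): [2.22, 2.22, 3.01, 3.01, 3.14, 3.14, 3.14].

INTERFACE

Orientations are given as a rotation vector (axis times angle).
In Python, from cell import observe, get_image, calibration, sign_off, look_for, regions_of, landmark_of gives the robot as it stands.
- The arm moves only by the tool jog_arm, never from a script. Its argument "plan" is a list of rows, each an object with "offset": the shift along the tool's x, y, z normalised to -1 to 1, where 1 is 0.15 m, a list of three; "twist": the turn, a rotation vector about the tool's x, y, z normalised to -1 to 1, where 1 is 2 pi rad, a list of three; "fingers": the gripper command: -1 is shut, 1 is fully open, values between are in proportion. In form: [{"offset": [x, y, z], "twist": [ax, ay, az], "fingers": fingers}, ...]. A call has 1 to 20 rows; each row is the pose to reach, as a shift and turn from the pose commanded when the call began, along the tool's axes at that moment, turning the shorter way round; what a row does not reach only later rows make up. A row lasts 1/8 s, in which the tool goes at most 62.5 mm and 10.7 degrees, less where a joint would pass 70% of its speed; a pose out of reach is approached as far as the arm can. A call with a number of a shift or a turn outside -1 to 1 is refused whole. A call with a gripper value outside its range is refused whole. The fingers move at their own pace and stop on an object; "newtons" is the grip in N (left out, the last holds). Time passes only in rows, so rows that repeat a pose let the fingers close. It gives the time, the measured TCP pose, the force, the opening and the grip force at its end, in the units of the state.
- observe(): the state, without advancing time (a new reading comes with each control period).
- get_image(name): name is "side" or "top" or "wrist"; returns the picture (400x640x3 uint8, red, green, blue); there is no depth.
- calibration(name): a dict with "fov_y" (degrees; the focal length in pixels is half the picture's height over the tangent of half this angle, whatever the lens; pixels are square), "cx", "cy" (the principal point, pixels), "position" and "attitude" of the camera in the world. Camera axes: x right, y down, z forward; pixel columns grow to the right and rows downward; lengths in m; the calibration is good to about 2 mm. A picture is of the moment at which its call begins: read the wrist's pose just before it. calibration takes no time and is no camera call; for the wrist camera it gives the pose at the moment of the call.
- sign_off(): hands the job in; it is judged then, once.
Trained networks look in the newest picture that a camera, given by its name, has taken for a name from the list of things; names that differ only in an ending like _2 or _b are one class to them, and where a whole thing is asked for, a point or a joint stands for the part that bears it (a point fixed in the world has none). Each returns a list of dicts, best first, with "conf" (0 to 1); they miss things now and then, are a little off and sometimes report something else, mostly with a low value. They report only what shows in the picture. A call takes as long as a camera call. They do not tell look-alikes from the thing itself.
- look_for(thing, camera): "box" ([left, top, width, height] as shares, 0 to 1, of the picture: columns of its width, rows of its height, round what is visible of it).
- regions_of(thing, camera): "region" (400x640 bool, what is visible of it) and "box" ([left, top, width, height] as shares, 0 to 1, of the picture: columns of its width, rows of its height, round what is visible of it).
- landmark_of(thing, camera): "at" ([row, column] as shares, 0 to 1, of the picture: columns of its width, rows of its height: a listed point, or the origin of a listed thing).
The state is a dict: "clock": time; "joints": joint angles; "dq": joint speeds; "joint_efforts": joint torques, N m; "position": TCP position; "ee_rot": TCP orientation; "force": force on the tool from outside, world axes, zero at the start; "ft_torque": the same for the moment, N m; "width": opening from 0.0 (shut) to 1.0 (fully open); "gripper_force": force on a finger pad.
Only numpy, scipy, OpenCV 4.12 (cv2) and the standard library are available. Lean on these libraries where they do the work, as an engineer would, in place of code of your own. Each camera call takes 0.05 s, during which the arm holds its last target. There are 200 camera calls.

## Working session

There is one attempt and no reset: what is moved stays moved. The work goes in short steps, Python scripts to look and compute and a tool call to move; the robot and the scene stay as the last step left them, time stands still between calls to the robot, and variables do not carry over. Pictures are saved under pics/ and viewed, at most 10 in all, crops included, and the job is handed in when it is done.

Besides the shell and the picture viewer there is one more tool, called after ">>>" as a command line: name --argument value ..., lists and objects as JSON in quotes. jog_arm: Moves the arm, as the interface text tells. Scaled input: -1 to 1 covers 0.15 m each way for a shift and 2 pi rad each way for a turn. Its arguments: {"type":"object","properties":{"plan":{"type":"array","items":{"type":"object","properties":{"offset":{"type":"array","items":{"type":"number","minimum":-1,"maximum":1}},"twist":{"type":"array","items":{"type":"number","minimum":-1,"maximum":1}},"fingers":{"type":"number"}}}},"newtons":{"type":"number"}},"required":["plan"]}

```bash
mkdir -p pics
cat > h.py <<'E'
import numpy as np, cv2
from scipy.spatial.transform import Rotation as R
from cell import *
def cam(n):
    c=calibration(n); f=200/np.tan(np.radians(c["fov_y"])/2)
    return c,f
def att(c):
    a=np.array(c["attitude"],float)
    return a if a.shape==(3,3) else (R.from_rotvec(a).as_matrix() if a.size==3 else R.from_quat(a).as_matrix())
def ray(n,uv):
    c,f=cam(n); d=np.array([(uv[0]-c["cx"])/f,(uv[1]-c["cy"])/f,1.]); d=att(c)@d
    return np.array(c["position"],float),d/np.linalg.norm(d)
def tri(rays):
    A=sum(np.eye(3)-np.outer(d,d) for o,d in rays); b=sum((np.eye(3)-np.outer(d,d))@o for o,d in rays)
    p=np.linalg.solve(A,b); return p,[np.linalg.norm(np.cross(p-o,d)) for o,d in rays]
def atz(r,z): o,d=r; return o+d*(z-o[2])/d[2]
def proj(n,p):
    c,f=cam(n); q=att(c).T@(np.array(p)-np.array(c["position"])); return c["cx"]+f*q[0]/q[2],c["cy"]+f*q[1]/q[2]
def totool(p,s=None):
    s=s or observe(); return R.from_rotvec(s["ee_rot"]).inv().apply(np.array(p)-np.array(s["position"]))/0.15
E
python3 - <<'E'
from h import *
s=observe(); print(s)
for n in ("side","top","wrist"):
    print(n,calibration(n)); im=get_image(n); cv2.imwrite(f"pics/{n}0.png",im[:,:,::-1])
    for t in ("guard_handle","post_tip","guard_hinge","collar","tray","jig"):
        print(t,[(round(d["at"][1]*640,1),round(d["at"][0]*400,1),round(d["conf"],2)) for d in landmark_of(t,n)][:4])
print(observe()["clock"])
E
```

```text
{'clock': 0.0, 'joints': array([ 1.12137992,  0.43523744,  0.0249662 ,  1.57407765, -0.01159529,
        1.13399898, -0.07509004]), 'dq': array([ 5.37485762e-05,  1.36402723e-03,  8.41333665e-04,  5.32110549e-04,
        9.82468515e-05, -4.97575033e-04,  1.09918863e-03]), 'joint_efforts': array([-1.80342690e-04, -6.67854238e+01,  9.84813273e-01, -3.14465582e+01,
       -6.05922681e-02,  4.28898528e-02,  1.56743963e-04]), 'position': array([ 0.2122078 , -0.58730897,  0.20954346]), 'ee_rot': array([-3.09299178e+00, -5.41709604e-01,  6.49192363e-04]), 'force': array([ 0.08664808, -0.20329065,  0.43576384]), 'ft_torque': array([-0.00998806, -0.02525461,  0.00209118]), 'gripper_force': 0.0, 'width': 0.9994551667584752}
side {'fov_y': 42.74515592109949, 'cx': 317.92428808651533, 'cy': 200.533526335339, 'position': array([0.13530524, 0.94189887, 1.33291238]), 'attitude': array([-0.62729335,  2.76908918, -1.00164884])}
guard_handle [(334.0, 201.6, 0.69), (288.4, 306.4, 0.67)]
post_tip [(346.8, 159.7, 0.66)]
guard_hinge [(262.4, 171.3, 0.88)]
collar [(377.4, 184.6, 0.69), (354.2, 216.6, 0.52)
[... 179 characters left out ...]
897, 'position': array([ 0.34322071, -0.01866729,  1.50147166]), 'attitude': array([-2.10727829,  2.16825291, -0.15570352])}
guard_handle [(312.0, 221.5, 0.75)]
post_tip [(362.2, 214.7, 0.69)]
guard_hinge [(314.7, 144.8, 0.81), (146.7, 214.0, 0.73), (205.7, 230.7, 0.36)]
collar [(382.0, 251.1, 0.65), (391.8, 272.8, 0.64), (361.2, 213.2, 0.53), (325.2, 241.4, 0.47)]
tray [(204.4, 232.5, 0.77)]
jig [(321.8, 180.3, 0.9)]
wrist {'fov_y': 67.6528200529716, 'cx': 321.95092622692084, 'cy': 203.50546245725292, 'position': array([ 0.28669725, -0.55960509,  0.38548946]), 'attitude': array([ 2.36241196, -1.65933171, -0.24946492])}
guard_handle []
post_tip []
guard_hinge []
collar []
tray []
jig []
1.05
```

Run:
```python
from h import *
a=cv2.imread("pics/side0.png");b=cv2.imread("pics/top0.png")
cv2.imwrite("pics/st.png",cv2.resize(np.vstack([a[60:360,120:520],b[80:380,120:520]]),None,fx=1,fy=1))
P={}
for k,s,t in (("handle",(334,201.6),(312,221.5)),("post",(346.8,159.7),(362.2,214.7)),("hinge",(262.4,171.3),(314.7,144.8)),("collar",(343.5,169.5),(361.2,213.2)),("tray",(287.2,304.7),(204.4,232.5)),("jig",(293.3,200.5),(321.8,180.3))):
    P[k],r=tri([ray("side",s),ray("top",t)]); print(k,P[k].round(4),np.round(r,4))
loc={"handle":(-.15,.05),"post":(-.15,-.09),"hinge":(.1,0),"jig":(0,0),"collar":(-.15,-.09)}
A=np.array([loc[k] for k in loc]);B=np.array([P[k][:2] for k in loc])
za=A[:,0]+1j*A[:,1];zb=B[:,0]+1j*B[:,1];m=np.sum((zb-zb.mean())*np.conj(za-za.mean()));yaw=np.angle(m);t=zb.mean()-np.exp(1j*yaw)*za.mean()
print("yaw",yaw,"t",t,"res",abs(zb-np.exp(1j*yaw)*za-t))
for k in loc: print(k, np.exp(1j*yaw)*complex(*loc[k])+t)
```

```text
handle [ 0.5008 -0.0008  0.1078] [0.0022 0.0022]
post [ 0.5169 -0.1468  0.15  ] [0.0032 0.0032]
hinge [ 0.7479 -0.0125  0.1124] [0.0094 0.0094]
collar [ 0.5273 -0.1492  0.0969] [0.0022 0.0022]
tray [0.487  0.3417 0.0298] [0.0002 0.0002]
jig [ 0.6552 -0.0338 -0.0071] [0.0038 0.0038]
yaw 0.17045936562325878 t (0.6541881669436939-0.03111806818390183j) res [0.0070812  0.00495332 0.00511606 0.0028203  0.00692309]
handle (0.49788037124016987-0.007287982109667572j)
post (0.5216292817347998-0.1452589546014133j)
hinge (0.7527388615806551-0.014154560687737586j)
jig (0.6541881669436939-0.03111806818390183j)
collar (0.5216292817347998-0.1452589546014133j)
```

View pics/st.png

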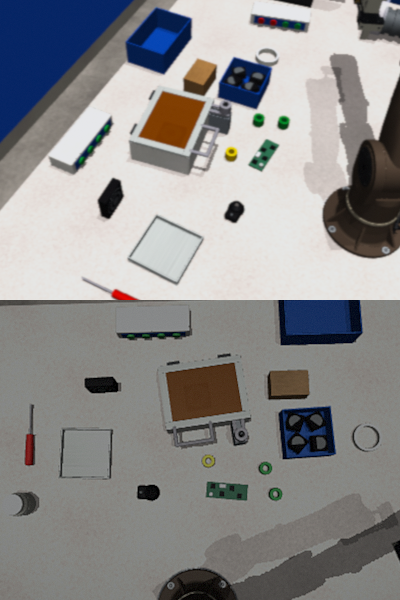

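The side crop (offset 120,60) shows the steel collar on its post at side pixel (343,170), and in the top view it is at (361,213). The tray is at top (205,232) and side (287,304). The green and yellow rings are the look-alikes. The network hits I used match these positions.

```bash
cat >> h.py <<'E'
def move(p,ydir_ang,s=None):
    """offset & twist to reach p, tool down, tool y along +-ydir_ang (shorter way)"""
    s=s or observe(); R0=R.from_rotvec(s["ee_rot"]); best=None
    for a in (ydir_ang,ydir_ang+np.pi):
        y=np.array([np.cos(a),np.sin(a),0]); z=np.array([0,0,-1.]); T=R.from_matrix(np.c_[np.cross(y,z),y,z])
        w=(R0.inv()*T).as_rotvec()
        if best is None or np.linalg.norm(w)<np.linalg.norm(best): best=w
    return (R0.inv().apply(np.array(p)-np.array(s["position"]))/.15).round(3),(best/(2*np.pi)).round(4)
E
python3 - <<'E'
from h import *
s=observe(); R0=R.from_rotvec(s["ee_rot"]); print(R0.as_matrix().round(3))
c=calibration("wrist"); print("cam in tool",R0.inv().apply(np.array(c["position"])-s["position"]).round(4)); print((R0.inv().as_matrix()@att(c)).round(3))
print(move([.5216,-.1453,.30],.17+np.pi/2), move([.4979,-.0073,.3],.17))
for n,uv in(("side",(287.2,304.7)),("top",(204.4,232.5))): print(atz(ray(n,uv),0.0))
E
```

```text
[[ 0.941  0.34   0.   ]
 [ 0.34  -0.941 -0.   ]
 [ 0.     0.    -1.   ]]
cam in tool [ 0.0795 -0.0013 -0.1751]
[[-0.001 -0.956 -0.294]
 [ 1.    -0.001 -0.   ]
 [ 0.    -0.294  0.956]]
(array([ 2.941, -2.074, -0.598]), array([ 0.    , -0.    ,  0.0281])) (array([ 3.105, -2.993, -0.598]), array([ 0.    ,  0.    , -0.2219]))
[0.49519314 0.3280359  0.        ]
[0.48967971 0.34898273 0.        ]
```

>>> jog_arm --plan '[{"offset": [0.33,-0.23,-0.2],"twist": [0,0,0],"fingers": 0.5},{"offset": [0.66,-0.46,-0.4],"twist": [0,0,0],"fingers": 0.5},{"offset": [0.98,-0.69,-0.6],"twist": [0,0,0],"fingers": 0.5}]'

```text
clock: 1.42
position: [0.3095, -0.449, 0.2951]
ee_rot: [3.094, 0.542, 0.0]
force: [1.2, -0.4, 0.9]
width: 0.763
gripper_force: 0.0
```

>>> jog_arm --plan '[{"offset": [0.33,-0.23,0],"twist": [0,0,0],"fingers": 0.5},{"offset": [0.66,-0.46,0],"twist": [0,0,0],"fingers": 0.5},{"offset": [0.98,-0.69,0],"twist": [0,0,0],"fingers": 0.5}]'

```text
clock: 1.8
position: [0.4127, -0.3015, 0.2946]
ee_rot: [3.094, 0.542, 0.001]
force: [0.9, 0.5, -0.7]
width: 0.747
gripper_force: 0.0
```

>>> jog_arm --plan '[{"offset": [0.33,-0.23,0],"twist": [0,0,0.01],"fingers": 0.5},{"offset": [0.66,-0.46,0],"twist": [0,0,0.02],"fingers": 0.5},{"offset": [0.98,-0.69,0],"twist": [0,0,0.028],"fingers": 0.5},{"offset": [0.98,-0.69,0],"twist": [0,0,0.028],"fingers": 0.5},{"offset": [0.98,-0.69,0],"twist": [0,0,0.028],"fingers": 0.5}]'

```text
clock: 2.42
position: [0.5145, -0.1564, 0.2941]
ee_rot: [3.13, 0.269, -0.001]
force: [-0.1, -0.5, 0.1]
width: 0.746
gripper_force: 0.0
```

Run:
```python
from h import *
im=get_image("wrist"); cv2.imwrite("pics/w1.png",im[:,:,::-1])
import json
for t,z in (("guard_handle",.094),("post_tip",.142),("guard_hinge",.094),("collar",.097)):
    print(t,[(round(d["at"][1]*640,1),round(d["at"][0]*400,1),round(d["conf"],2),atz(ray("wrist",(d["at"][1]*640,d["at"][0]*400)),z).round(4)) for d in landmark_of(t,"wrist")][:4])
s=observe(); c=calibration("wrist"); np.savez("w1.npz",pos=c["position"],att=c["attitude"]); print(s["position"],s["clock"])
```

```text
guard_handle [(205.3, 161.3, 0.93, array([ 0.5084, -0.0082,  0.094 ])), (559.9, 203.6, 0.6, array([ 0.5302, -0.4714,  0.094 ]))]
post_tip [(317.6, 177.3, 0.8, array([ 0.522 , -0.1501,  0.142 ]))]
guard_hinge []
collar [(250.4, 188.7, 0.85, array([ 0.4835, -0.0679,  0.097 ])), (351.7, 220.9, 0.8, array([ 0.4619, -0.205 ,  0.097 ])), (316.6, 167.9, 0.79, array([ 0.5243, -0.1475,  0.097 ])), (359.6, 267.4, 0.72, array([ 0.3959, -0.2295,  0.097 ]))]
[ 0.5142606  -0.15723124  0.29432366] 2.675
```

View pics/w1.png

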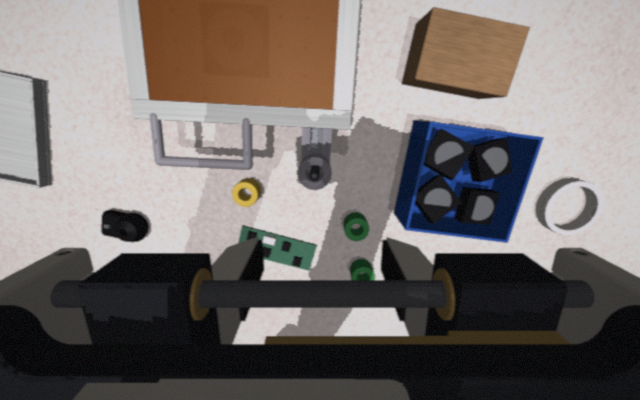

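The wrist view shows the collar on the post at about (314,171), with the bar handle's middle at (203,161). The guard's front edge is tilted about 3.4° from the image rows, so the jig yaw is about 0.11 rad. The fans bin is on the right and the tray on the left.

Run:
```python
from h import *
for k,s,t,w in (("post",(346.8,159.7),(362.2,214.7),(317.6,177.3)),("handle",(334,201.6),(312,221.5),(205.3,161.3)),("collar",(343.5,169.5),(361.2,213.2),(316.6,167.9))):
    p,r=tri([ray("side",s),ray("top",t),ray("wrist",w)]); print(k,p.round(4),np.round(r,4))
print(move([.523,-.149,.119],.11+np.pi/2),observe()["joints"].round(2))
```

```text
post [ 0.5195 -0.1493  0.1444] [0.0025 0.0052 0.0032]
handle [ 0.5049 -0.0057  0.0959] [0.0049 0.0055 0.0047]
collar [ 0.5261 -0.1479  0.0996] [0.0028 0.0021 0.0014]
(array([ 0.067, -0.045,  1.169]), array([ 0.0001, -0.    ,  0.0093])) [ 0.38  0.25 -0.23  1.64  0.06  1.26 -1.26]
```

>>> jog_arm --plan '[{"offset": [0.067,-0.045,0.25],"twist": [0,0,0.009],"fingers": 0.5},{"offset": [0.067,-0.045,0.6],"twist": [0,0,0.009],"fingers": 0.5},{"offset": [0.067,-0.045,0.85],"twist": [0,0,0.009],"fingers": 0.5},{"offset": [0.067,-0.045,0.85],"twist": [0,0,0.009],"fingers": 0.5}]'

```text
clock: 3.18
position: [0.5213, -0.148, 0.1645]
ee_rot: [-3.135, -0.178, 0.008]
force: [-0.1, -0.2, 0.2]
width: 0.746
gripper_force: 0.0
```

Run:
```python
from h import *
im=get_image("wrist"); cv2.imwrite("pics/w2.png",im[:,:,::-1])
for t,z in (("post_tip",.142),("collar",.097)):
    print(t,[(round(d["at"][1]*640,1),round(d["at"][0]*400,1),round(d["conf"],2),atz(ray("wrist",(d["at"][1]*640,d["at"][0]*400)),z).round(4)) for d in landmark_of(t,"wrist")][:4])
print(proj("wrist",[.523,-.149,.142]),observe()["position"],move([.523,-.149,.119],.11+np.pi/2))
```

```text
post_tip [(320.1, 225.8, 0.81, array([ 0.5243, -0.1455,  0.142 ])), (231.0, 37.7, 0.28, array([ 0.6387, -0.0787,  0.142 ]))]
collar [(375.0, 260.5, 0.88, array([ 0.4791, -0.2011,  0.097 ])), (237.6, 222.7, 0.88, array([ 0.502 , -0.0746,  0.097 ])), (385.9, 315.7, 0.75, array([ 0.4211, -0.2215,  0.097 ])), (324.9, 204.5, 0.66, array([ 0.5274, -0.1492,  0.097 ]))]
(np.float64(324.6511224100227), np.float64(228.43720236021727)) [ 0.52466032 -0.14807148  0.1685606 ] (array([-0.013,  0.005,  0.33 ]), array([ 0.0001, -0.0004,  0.0006]))
```

View pics/w2.png

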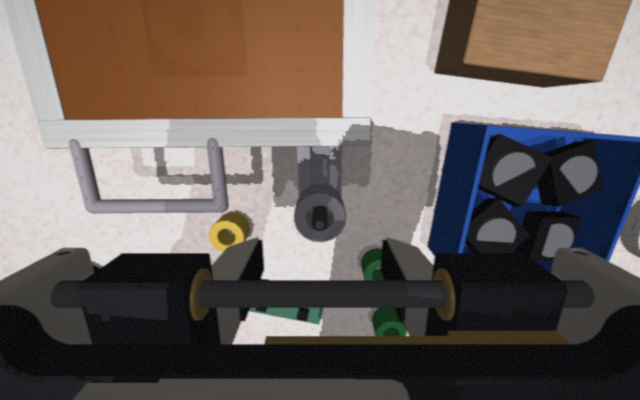

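The close view has the post tip at (320,226) and the collar's top ring at about (320,212), so the tip is at (0.524,-0.146). That is 2 mm from the tool axis. Both fingers clear the handle arm. I'll go down and grip.

>>> jog_arm --plan '[{"offset": [0,-0.013,0.16],"twist": [0,0,0],"fingers": 0.5},{"offset": [0,-0.013,0.32],"twist": [0,0,0],"fingers": 0.5},{"offset": [0,-0.013,0.32],"twist": [0,0,0],"fingers": 0.5},{"offset": [0,-0.013,0.32],"twist": [0,0,0],"fingers": -0.5},{"offset": [0,-0.013,0.32],"twist": [0,0,0],"fingers": -0.5},{"offset": [0,-0.013,0.32],"twist": [0,0,0],"fingers": -0.5},{"offset": [0,-0.013,0.32],"twist": [0,0,0],"fingers": -0.5}]' --newtons 20

```text
clock: 4.2
position: [0.5235, -0.1457, 0.119]
ee_rot: [3.136, 0.179, 0.001]
force: [0.2, 0.8, -0.8]
width: 0.365
gripper_force: 0.0
```

>>> jog_arm --plan '[{"offset": [0,0,0],"twist": [0,0,0],"fingers": -0.5},{"offset": [0,0,0],"twist": [0,0,0],"fingers": -0.5}]'

```text
clock: 4.45
position: [0.5233, -0.1456, 0.1187]
ee_rot: [3.136, 0.179, -0.0]
force: [0.1, 0.2, 0.4]
width: 0.25
gripper_force: 0.0
```

Run:
```python
from h import *
s=observe(); print(s["width"],s["gripper_force"],s["force"],s["position"])
im=get_image("wrist"); cv2.imwrite("pics/w3.png",im[:,:,::-1])
```

```text
0.2504010493006755 0.0 [0.13455147 0.19990372 0.43472945] [ 0.52331522 -0.14559321  0.11868341]
```

View pics/w3.png

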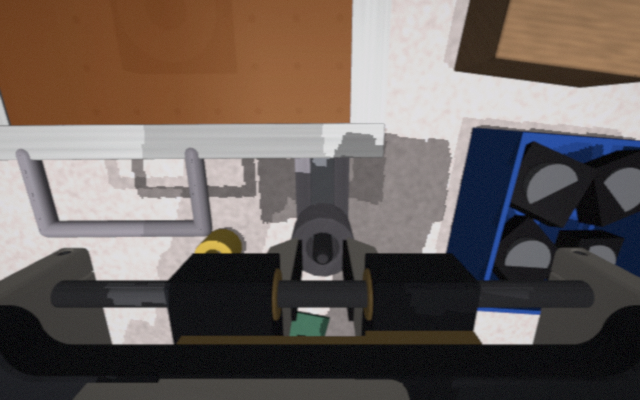

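Run:
```python
from h import *
s=observe(); im=get_image("wrist"); t=get_image("top"); sd=get_image("side")
T=R.from_rotvec(s["ee_rot"]); p=np.array(s["position"])
for n in ("wrist","top","side"):
    print(n,[np.round(proj(n,p+T.apply(o)),1) for o in ([0,0,0],[0,.0115,.017],[0,-.0115,.017])],[np.round(proj(n,[.5243,-.1455,z]),1) for z in (.142,.129,.097)])
a=cv2.resize(im[170:340,230:430],(600,510),interpolation=cv2.INTER_CUBIC)
b=np.hstack([cv2.resize(x[v-40:v+40,u-50:u+50],(300,240),interpolation=cv2.INTER_CUBIC) for x,u,v in((t,361,213),(sd,343,165))])
cv2.imwrite("pics/z3.png",cv2.resize(np.vstack([a,b]),None,fx=.78,fy=.78)[:,:,::-1])
```

```text
wrist [array([323.9, 241.4]), array([340.4, 231.2]), array([307.2, 231.2])] [array([324.2, 256.9]), array([324. , 246.9]), array([323.7, 227.3])]
top [array([360.5, 212.9]), array([363.8, 213.1]), array([356.2, 214.2])] [array([361.1, 211.5]), array([360.7, 212.1]), array([359.8, 213.5])]
side [array([345.2, 166.2]), array([345.9, 167.4]), array([343.9, 172.2])] [array([345.3, 161.2]), array([345.1, 164. ]), array([344.5, 170.7])]
```

View pics/z3.png

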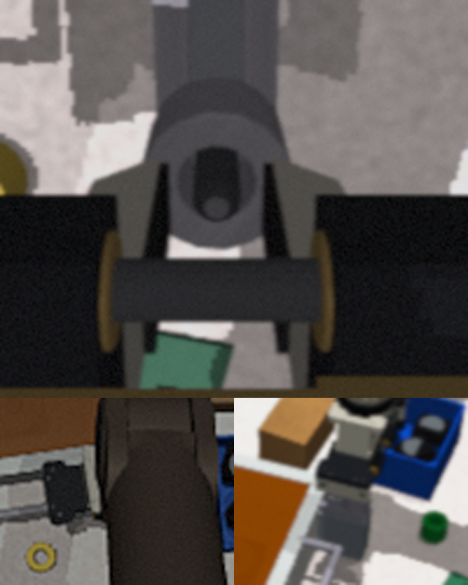

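The zoom shows the finger ends straddling the post in front of the collar's top ring: ring centre about (322,249), pads at columns 302 and 343. They are about 41 px apart for 23 mm, which is a depth of 0.167 m, so the finger ends are above the collar rather than beside it. They closed on nothing: the tips sit higher than the text's 17 mm suggests. I'll open, go down a little and close again while watching the force.

>>> jog_arm --plan '[{"offset": [0,0,0],"twist": [0,0,0],"fingers": 0.4},{"offset": [0,0,0],"twist": [0,0,0],"fingers": 0.4},{"offset": [0,0,0],"twist": [0,0,0],"fingers": 0.4},{"offset": [0,0,0],"twist": [0,0,0],"fingers": 0.4},{"offset": [0,0,0.05],"twist": [0,0,0],"fingers": 0.4},{"offset": [0,0,0.1],"twist": [0,0,0],"fingers": 0.4},{"offset": [0,0,0.1],"twist": [0,0,0],"fingers": 0.4}]'

```text
clock: 5.52
position: [0.5227, -0.1455, 0.1027]
ee_rot: [-3.136, -0.18, 0.003]
force: [0.6, 0.5, -0.0]
width: 0.697
gripper_force: 0.0
```

Run:
```python
from h import *
s=observe(); print(s["position"],s["force"],s["width"]); im=get_image("wrist"); sd=get_image("side")
a=cv2.resize(im[170:340,180:460],(700,425),interpolation=cv2.INTER_CUBIC)
b=cv2.resize(sd[100:190,270:420],(700,420),interpolation=cv2.INTER_CUBIC)
cv2.imwrite("pics/z4.png",cv2.resize(np.vstack([a,b]),(500,600))[:,:,::-1])
print(proj("side",[.5243,-.1455,.142]),proj("side",[.5243,-.1455,.129]),proj("side",s["position"]))
```

```text
[ 0.52266312 -0.14545075  0.10274654] [ 0.61282772  0.50744474 -0.01179475] 0.6967352045733347
(np.float64(345.3483835318897), np.float64(161.17158294404157)) (np.float64(345.11079720888773), np.float64(163.95403602521765)) (np.float64(345.09067534794167), np.float64(169.64238178744762))
```

View pics/z4.png

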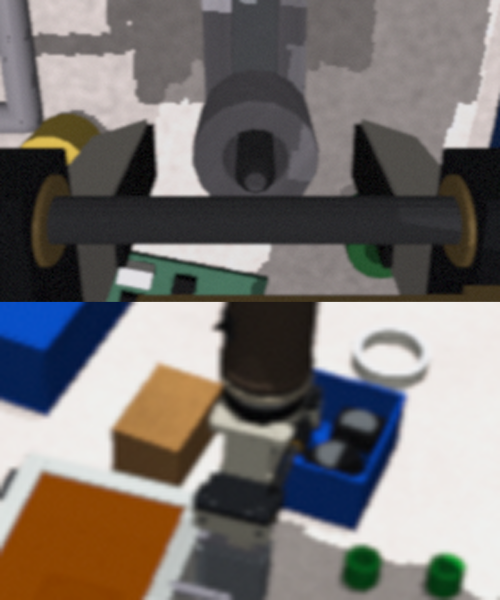

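Now the collar (display 195–317, about 68 px) sits between the open finger ends, level with them, and the post tip still clears the gripper's rod. I'll go down 2 mm more and close.

>>> jog_arm --plan '[{"offset": [0.006,0,0.015],"twist": [0,0,0],"fingers": 0.4},{"offset": [0.006,0,0.015],"twist": [0,0,0],"fingers": -0.6},{"offset": [0.006,0,0.015],"twist": [0,0,0],"fingers": -0.6},{"offset": [0.006,0,0.015],"twist": [0,0,0],"fingers": -0.6},{"offset": [0.006,0,0.015],"twist": [0,0,0],"fingers": -0.6},{"offset": [0.006,0,0.015],"twist": [0,0,0],"fingers": -0.6}]' --newtons 25

```text
clock: 6.38
position: [0.5243, -0.1455, 0.1015]
ee_rot: [3.136, 0.179, 0.0]
force: [0.3, -0.4, 0.3]
width: 0.417
gripper_force: 25.0
```

>>> jog_arm --plan '[{"offset": [0,0,-0.05],"twist": [0,0,0],"fingers": -0.6},{"offset": [0,0,-0.1],"twist": [0,0,0],"fingers": -0.6},{"offset": [0,0,-0.2],"twist": [0,0,0],"fingers": -0.6},{"offset": [0,0,-0.3],"twist": [0,0,0],"fingers": -0.6},{"offset": [0,0,-0.45],"twist": [0,0,0],"fingers": -0.6},{"offset": [0,0,-0.6],"twist": [0,0,0],"fingers": -0.6},{"offset": [0,0,-0.75],"twist": [0,0,0],"fingers": -0.6},{"offset": [0,0,-0.85],"twist": [0,0,0],"fingers": -0.6},{"offset": [0,0,-0.85],"twist": [0,0,0],"fingers": -0.6}]' --newtons 30

```text
clock: 7.5
position: [0.5249, -0.1456, 0.2303]
ee_rot: [3.136, 0.179, 0.004]
force: [-0.7, 0.1, -2.5]
width: 0.417
gripper_force: 30.0
```

Run:
```python
from h import *
s=observe(); print(s["position"],s["force"],s["width"],s["gripper_force"],s["joints"].round(2)); im=get_image("wrist"); sd=get_image("side"); t=get_image("top")
print([(d["at"][1]*640,d["at"][0]*400,d["conf"]) for d in landmark_of("collar","wrist")])
for n in ("side","top"):
  for d in regions_of("tray",n)[:2]:
    u=cv2.approxPolyDP(cv2.convexHull(np.argwhere(d["region"])[:,::-1].astype(np.int32)),6,True)[:,0]
    print(n,d["conf"],[atz(ray(n,q),.022).round(3) for q in u])
a=cv2.resize(im,(500,312)); b=cv2.resize(sd[60:260,210:530],(500,312))
cv2.imwrite("pics/z5.png",np.vstack([a,b])[:600,:,::-1])
```

```text
[ 0.52490881 -0.14558505  0.23027678] [-0.72725419  0.11992116 -2.4794471 ] 0.41670157060937557 29.999479204416275 [ 0.35  0.3  -0.23  1.73  0.07  1.12 -1.36]
[(321.92, 240.79999999999998, 0.78), (247.488, 211.39999999999998, 0.63), (366.27200000000005, 244.07999999999998, 0.58)]
side 0.89 [array([0.41 , 0.273, 0.022]), array([0.414, 0.432, 0.022]), array([0.566, 0.427, 0.022]), array([0.567, 0.267, 0.022])]
side 0.42 [array([ 0.539, -0.23 ,  0.022]), array([ 0.52 , -0.002,  0.022]), array([0.778, 0.054, 0.022]), array([ 0.812, -0.213,  0.022])]
top 0.95 [array([0.557, 0.262, 0.022]), array([0.405, 0.272, 0.022]), array([0.415, 0.423, 0.022]), array([0.559, 0.413, 0.022])]
```

View pics/z5.png

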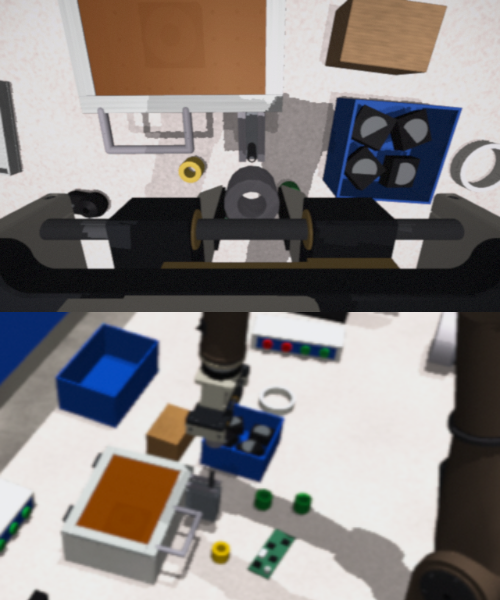

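The collar hangs level in the grip (wrist view, display 227–277), and the -2.5 N force confirms its weight. The post is bare and the guard shut. Both views put the tray centre at about (0.486, 0.345), 160 mm square. I'll carry it over.

>>> jog_arm --plan '[{"offset": [0.01,-0.2,0],"twist": [0,0,0],"fingers": -0.6},{"offset": [0.02,-0.5,0],"twist": [0,0,0],"fingers": -0.6},{"offset": [0.03,-0.8,0],"twist": [0,0,0],"fingers": -0.6},{"offset": [0.035,-1.0,0],"twist": [0,0,0],"fingers": -0.6}]'

```text
clock: 8.3
position: [0.5118, 0.0065, 0.2286]
ee_rot: [-3.136, -0.182, 0.001]
force: [1.1, -0.4, -2.6]
width: 0.42
gripper_force: 30.0
```

>>> jog_arm --plan '[{"offset": [0.01,-0.3,0],"twist": [0,0,0],"fingers": -0.6},{"offset": [0.02,-0.6,0],"twist": [0,0,0],"fingers": -0.6},{"offset": [0.03,-0.9,0],"twist": [0,0,0],"fingers": -0.6},{"offset": [0.035,-1.0,0],"twist": [0,0,0],"fingers": -0.6}]'

```text
clock: 8.8
position: [0.4995, 0.1571, 0.2286]
ee_rot: [-3.135, -0.186, 0.001]
force: [0.2, 0.9, -2.6]
width: 0.418
gripper_force: 30.0
```

>>> jog_arm --plan '[{"offset": [0.01,-0.3,0],"twist": [0,0,0],"fingers": -0.6},{"offset": [0.02,-0.6,0],"twist": [0,0,0],"fingers": -0.6},{"offset": [0.03,-0.9,0],"twist": [0,0,0],"fingers": -0.6},{"offset": [0.035,-1.0,0],"twist": [0,0,0],"fingers": -0.6}]'

```text
clock: 9.3
position: [0.4876, 0.306, 0.2285]
ee_rot: [-3.135, -0.184, 0.002]
force: [1.3, -1.1, -3.8]
width: 0.417
gripper_force: 30.0
```

>>> jog_arm --plan '[{"offset": [0.005,-0.15,0.15],"twist": [0,0,0],"fingers": -0.6},{"offset": [0.01,-0.28,0.4],"twist": [0,0,0],"fingers": -0.6},{"offset": [0.01,-0.28,0.6],"twist": [0,0,0],"fingers": -0.6},{"offset": [0.01,-0.28,0.6],"twist": [0,0,0],"fingers": -0.6}]'

```text
clock: 9.8
position: [0.4845, 0.3428, 0.1364]
ee_rot: [3.133, 0.178, -0.007]
force: [-0.0, -1.0, -2.2]
width: 0.421
gripper_force: 30.0
```

Run:
```python
from h import *
s=observe(); print(s["position"],s["force"],s["width"],s["gripper_force"],s["joints"].round(2)); im=get_image("wrist"); cv2.imwrite("pics/w6.png",im[:,:,::-1])
print(R.from_rotvec(s["ee_rot"]).as_matrix().round(3)[:,2], [np.round(proj("wrist",p),0) for p in ([.486,.345,.004],)], s["clock"])
print([(d["at"][1]*640,d["at"][0]*400,d["conf"],atz(ray("wrist",(d["at"][1]*640,d["at"][0]*400)),0).round(3)) for d in landmark_of("tray","wrist")])
```

```text
[0.48450493 0.34275619 0.13640935] [-0.01942297 -1.03759961 -2.20863795] 0.420861104830611 29.999589803628623 [-0.42  0.49 -0.41  1.71  0.23  0.99 -2.37]
[-0.004 -0.004 -1.   ] [array([322., 188.])] 9.8
[(323.392, 181.68, 0.64, array([0.493, 0.345, 0.   ])), (324.67199999999997, 240.79999999999998, 0.56, array([0.424, 0.336, 0.   ]))]
```

View pics/w6.png

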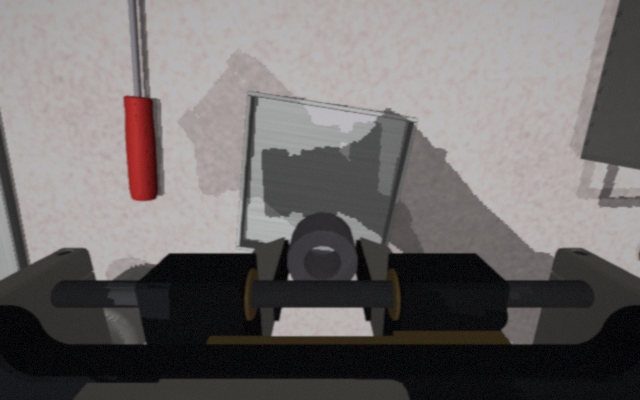

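The wrist view shows the collar centred over the tray, whose corners are about (250,93), (413,117) and (240,247). Its centre at (323,180) lies under the tool, and the walls are well clear. I'll lower it, then feel for the floor in small steps.

>>> jog_arm --plan '[{"offset": [0,0,0.2],"twist": [0,0,0],"fingers": -0.6},{"offset": [0,0,0.42],"twist": [0,0,0],"fingers": -0.6},{"offset": [0,0,0.6],"twist": [0,0,0],"fingers": -0.6},{"offset": [0,0,0.7],"twist": [0,0,0],"fingers": -0.6},{"offset": [0,0,0.76],"twist": [0,0,0],"fingers": -0.6},{"offset": [0,0,0.76],"twist": [0,0,0],"fingers": -0.6}]'

```text
clock: 10.65
position: [0.4857, 0.3453, 0.0254]
ee_rot: [-3.136, -0.179, -0.001]
force: [0.0, -0.3, -3.1]
width: 0.419
gripper_force: 30.0
```

>>> jog_arm --plan '[{"offset": [0,0,0.03],"twist": [0,0,0],"fingers": -0.6},{"offset": [0,0,0.045],"twist": [0,0,0],"fingers": -0.6},{"offset": [0,0,0.045],"twist": [0,0,0],"fingers": -0.6}]'

```text
clock: 11.02
position: [0.4853, 0.3452, 0.0182]
ee_rot: [3.136, 0.179, 0.0]
force: [-0.7, -0.0, -3.1]
width: 0.419
gripper_force: 30.0
```

>>> jog_arm --plan '[{"offset": [0,0,0.02],"twist": [0,0,0],"fingers": -0.6},{"offset": [0,0,0.035],"twist": [0,0,0],"fingers": -0.6},{"offset": [0,0,0.045],"twist": [0,0,0],"fingers": -0.6},{"offset": [0,0,0.045],"twist": [0,0,0],"fingers": -0.6}]'

```text
clock: 11.52
position: [0.4852, 0.3452, 0.0113]
ee_rot: [3.136, 0.179, -0.0]
force: [-0.5, 0.1, -2.7]
width: 0.42
gripper_force: 30.0
```

>>> jog_arm --plan '[{"offset": [0,0,0.01],"twist": [0,0,0],"fingers": -0.6},{"offset": [0,0,0.013],"twist": [0,0,0],"fingers": -0.6},{"offset": [0,0,0.013],"twist": [0,0,0],"fingers": -0.6}]'

```text
clock: 11.9
position: [0.4853, 0.3453, 0.0095]
ee_rot: [3.136, 0.179, -0.0]
force: [0.3, -0.7, -3.1]
width: 0.421
gripper_force: 30.0
```

>>> jog_arm --plan '[{"offset": [0,0,0.008],"twist": [0,0,0],"fingers": -0.6},{"offset": [0,0,0.013],"twist": [0,0,0],"fingers": -0.6},{"offset": [0,0,0.013],"twist": [0,0,0],"fingers": -0.6}]'

```text
clock: 12.28
position: [0.4854, 0.3453, 0.0085]
ee_rot: [3.136, 0.179, 0.001]
force: [-1.9, -3.0, 9.4]
width: 0.417
gripper_force: 30.0
```

The collar is on the floor (+9 N), at the predicted height. I'll release it and back off.

>>> jog_arm --plan '[{"offset": [0,0,-0.01],"twist": [0,0,0],"fingers": 0.3},{"offset": [0,0,-0.01],"twist": [0,0,0],"fingers": 0.3},{"offset": [0,0,-0.01],"twist": [0,0,0],"fingers": 0.3},{"offset": [0,0,-0.01],"twist": [0,0,0],"fingers": 0.3},{"offset": [0,0,-0.15],"twist": [0,0,0],"fingers": 0.3},{"offset": [0,0,-0.4],"twist": [0,0,0],"fingers": 0.3},{"offset": [0,0,-0.7],"twist": [0,0,0],"fingers": 0.3},{"offset": [0,0,-1.0],"twist": [0,0,0],"fingers": 0.3},{"offset": [0,0,-1.0],"twist": [0,0,0],"fingers": 0.3}]'

```text
clock: 13.4
position: [0.487, 0.347, 0.1613]
ee_rot: [-3.133, -0.179, -0.009]
force: [-0.2, -0.6, -0.7]
width: 0.65
gripper_force: 0.0
```

Run:
```python
from h import *
s=observe(); print(s["position"],s["force"],s["width"],s["gripper_force"],s["joints"].round(2),s["clock"])
im=get_image("wrist"); cv2.imwrite("pics/w7.png",cv2.resize(im,(480,300))[:,:,::-1])
yaw=.11; t=np.array([.505,-.006])
print(move([.504,-.006,.2],yaw))
```

```text
[0.48697687 0.34704472 0.16133212] [-0.18995091 -0.59818494 -0.6816954 ] 0.649714869696849 0.0 [-0.42  0.47 -0.42  1.68  0.22  1.03 -2.36] 13.4
(array([-0.147,  2.344, -0.277]), array([ 2.000e-04, -6.000e-04, -2.494e-01]))
```

View pics/w7.png

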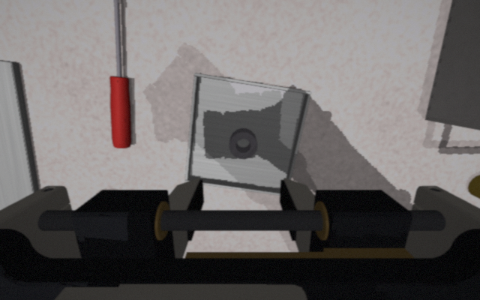

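The collar stands in the middle of the tray at display (243,143), released. Now for the handle: turn 90° and move above it, keeping joint 7 in range.

>>> jog_arm --plan '[{"offset": [-0.02,0.25,-0.2],"twist": [0,0,0],"fingers": 0.0},{"offset": [-0.04,0.55,-0.3],"twist": [0,0,0],"fingers": 0.0},{"offset": [-0.05,0.8,-0.3],"twist": [0,0,0],"fingers": 0.0}]'

```text
clock: 13.82
position: [0.4916, 0.2234, 0.2023]
ee_rot: [3.136, 0.179, -0.0]
force: [0.8, -0.3, -0.3]
width: 0.506
gripper_force: 0.0
```

>>> jog_arm --plan '[{"offset": [-0.02,0.3,0],"twist": [0,0,0],"fingers": 0.0},{"offset": [-0.04,0.6,0],"twist": [0,0,0],"fingers": 0.0},{"offset": [-0.05,0.8,0],"twist": [0,0,0],"fingers": 0.0}]'

```text
clock: 14.2
position: [0.497, 0.1022, 0.2011]
ee_rot: [3.135, 0.176, -0.004]
force: [0.1, -0.1, 0.0]
width: 0.497
gripper_force: 0.0
```

>>> jog_arm --plan '[{"offset": [-0.02,0.25,0],"twist": [0,0,-0.028],"fingers": 0.0},{"offset": [-0.03,0.5,0],"twist": [0,0,-0.056],"fingers": 0.0},{"offset": [-0.05,0.74,0],"twist": [0,0,-0.084],"fingers": 0.0},{"offset": [-0.05,0.74,0],"twist": [0,0,-0.112],"fingers": 0.0},{"offset": [-0.05,0.74,0],"twist": [0,0,-0.14],"fingers": 0.0},{"offset": [-0.05,0.74,0],"twist": [0,0,-0.168],"fingers": 0.0},{"offset": [-0.05,0.74,0],"twist": [0,0,-0.196],"fingers": 0.0},{"offset": [-0.05,0.74,0],"twist": [0,0,-0.224],"fingers": 0.0},{"offset": [-0.05,0.74,0],"twist": [0,0,-0.25],"fingers": 0.0},{"offset": [-0.05,0.74,0],"twist": [0,0,-0.25],"fingers": 0.0}]'

```text
clock: 15.45
position: [0.5022, -0.0063, 0.2013]
ee_rot: [-2.091, -2.342, 0.002]
force: [0.3, 1.2, -0.6]
width: 0.499
gripper_force: 0.0
```

Run:
```python
from h import *
s=observe(); print(s["position"],s["ee_rot"],s["width"],s["joints"].round(2))
im=get_image("wrist"); cv2.imwrite("pics/w8.png",im[:,:,::-1])
print([(d["at"][1]*640,d["at"][0]*400,round(d["conf"],2),atz(ray("wrist",(d["at"][1]*640,d["at"][0]*400)),.094).round(4)) for d in landmark_of("guard_handle","wrist")])
print(proj("wrist",[.505,-.006,.094]), observe()["clock"])
```

```text
[ 0.50217596 -0.00626927  0.20128175] [-2.09111705e+00 -2.34200749e+00  1.97404107e-03] 0.4987521461212809 [ 0.4   0.32 -0.63  1.84  0.21  1.06 -0.19]
[(324.992, 193.68, 0.68, array([ 0.5042, -0.0019,  0.094 ]))]
(np.float64(325.2893481450865), np.float64(197.75781786377175)) 15.55
```

View pics/w8.png

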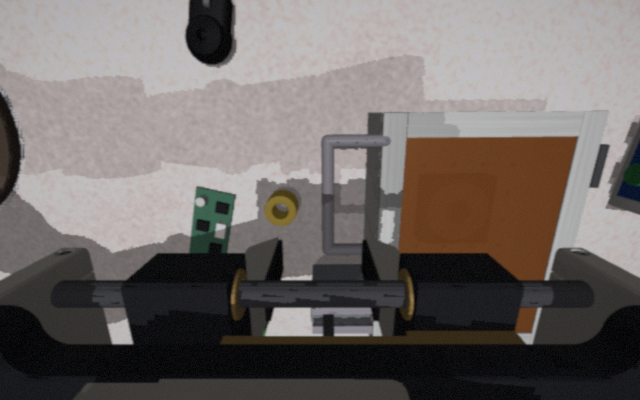

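The bar runs vertically in the image at column about 327, rows 137–250, middle about (327,194), so the tool yaw matches. The bar middle is at (0.505, -0.002), 4 mm from the tool axis. I'll narrow the fingers and go down either side of the bar.

>>> jog_arm --plan '[{"offset": [0.03,0.024,0.1],"twist": [0,0,0],"fingers": -0.22},{"offset": [0.03,0.024,0.35],"twist": [0,0,0],"fingers": -0.22},{"offset": [0.03,0.024,0.6],"twist": [0,0,0],"fingers": -0.22},{"offset": [0.03,0.024,0.72],"twist": [0,0,0],"fingers": -0.22},{"offset": [0.03,0.024,0.76],"twist": [0,0,0],"fingers": -0.22},{"offset": [0.03,0.024,0.8],"twist": [0,0,0],"fingers": -0.22},{"offset": [0.03,0.024,0.8],"twist": [0,0,0],"fingers": -0.22}]'

```text
clock: 16.42
position: [0.5062, -0.0011, 0.0826]
ee_rot: [2.091, 2.344, 0.0]
force: [0.0, 0.0, -0.2]
width: 0.394
gripper_force: 0.0
```

>>> jog_arm --plan '[{"offset": [0,0,0.04],"twist": [0,0,0],"fingers": -0.22},{"offset": [0,0,0.07],"twist": [0,0,0],"fingers": -0.22},{"offset": [0,0,0.07],"twist": [0,0,0],"fingers": -0.22}]'

```text
clock: 16.8
position: [0.5058, -0.0012, 0.0718]
ee_rot: [-2.091, -2.344, 0.001]
force: [-0.4, -0.3, -0.4]
width: 0.39
gripper_force: 0.0
```

Run:
```python
from h import *
s=observe(); print(s["position"],s["force"],s["width"]); im=get_image("wrist")
print([(d["at"][1]*640,d["at"][0]*400,round(d["conf"],2)) for d in landmark_of("guard_handle","wrist")], proj("wrist",[.505,-.002,.094]),proj("wrist",s["position"]))
```

```text
[ 0.50580213 -0.0012216   0.07179799] [-0.42146045 -0.32624738 -0.40622078] 0.38958445987559037
[(324.48, 267.0, 0.57)] (np.float64(320.953651247165), np.float64(261.24941621028063)) (np.float64(322.45973022788985), np.float64(243.72751041427145))
```

>>> jog_arm --plan '[{"offset": [0,0,0.03],"twist": [0,0,0],"fingers": -0.22},{"offset": [0,0,0.055],"twist": [0,0,0],"fingers": -0.22},{"offset": [0,0,0.055],"twist": [0,0,0],"fingers": -0.22}]'

```text
clock: 17.27
position: [0.5057, -0.0012, 0.0634]
ee_rot: [-2.091, -2.344, 0.001]
force: [0.7, -0.2, -1.3]
width: 0.389
gripper_force: 0.0
```

>>> jog_arm --plan '[{"offset": [0,0,0],"twist": [0,0,0],"fingers": -1},{"offset": [0,0,0],"twist": [0,0,0],"fingers": -1},{"offset": [0,0,0],"twist": [0,0,0],"fingers": -1},{"offset": [0,0,0],"twist": [0,0,0],"fingers": -1},{"offset": [0,0,0],"twist": [0,0,0],"fingers": -1}]' --newtons 25

```text
clock: 17.9
position: [0.5068, -0.001, 0.064]
ee_rot: [2.09, 2.344, 0.002]
force: [4.9, 0.7, -2.5]
width: 0.122
gripper_force: 25.0
```

The bar is gripped (11 mm, 25 N). I'll raise it along the 250 mm arc, with a small part first to check.

>>> jog_arm --plan '[{"offset": [0,0,0],"twist": [0,0,0],"fingers": -1},{"offset": [0.0,0.001,-0.045],"twist": [0,0,0],"fingers": -1},{"offset": [0.0,0.002,-0.087],"twist": [0,0,0],"fingers": -1},{"offset": [0.0,0.005,-0.13],"twist": [0,0,0],"fingers": -1},{"offset": [0.0,0.009,-0.174],"twist": [0,0,0],"fingers": -1},{"offset": [0.0,0.009,-0.174],"twist": [0,0,0],"fingers": -1}]' --newtons 40

```text
clock: 18.65
position: [0.5082, -0.001, 0.0903]
ee_rot: [2.09, 2.344, 0.002]
force: [5.8, 0.0, -4.0]
width: 0.114
gripper_force: 40.0
```

Run:
```python
from h import *
s=observe(); print(s["position"],s["force"],s["ft_torque"],s["width"],s["joints"].round(2)); get_image("side");get_image("top")
for n in("side","top"): print(n,[(np.round(ray(n,(d["at"][1]*640,d["at"][0]*400))[1],3),d["conf"],np.round((d["at"][1]*640,d["at"][0]*400))) for d in landmark_of("guard_handle",n)])
print([proj(n,[.505,-.002,z]) for n in ("side","top") for z in (.094,.12)])
```

```text
[ 0.50822191 -0.00096294  0.0903489 ] [ 5.77667046  0.01784749 -3.97724353] [ 0.01046009 -1.28576488  0.0028226 ] 0.11374462982419731 [ 0.33  0.45 -0.57  1.96  0.33  0.82 -0.31]
side [(array([ 0.238, -0.599, -0.765]), 0.9, array([331., 196.])), (array([ 0.14 , -0.288, -0.947]), 0.19, array([306., 395.]))]
top [(array([ 0.001,  0.348, -0.938]), 0.3, array([145., 279.]))]
[(np.float64(332.05380435278147), np.float64(203.51473742726733)), (np.float64(332.3848415037278), np.float64(198.19971869380248)), (np.float64(312.6058850429211), np.float64(221.33307720854174)), (np.float64(312.47521117228774), np.float64(220.33682742752606))]
```

The handle moved up in the side view (row 202 to 196, about 26 mm) and the guard's load shows at 4 N. I'll go on to 39°.

>>> jog_arm --plan '[{"offset": [0,0.011,-0.087],"twist": [0,0,0],"fingers": -1},{"offset": [0,0.027,-0.172],"twist": [0,0,0],"fingers": -1},{"offset": [0,0.048,-0.257],"twist": [0,0,0],"fingers": -1},{"offset": [0,0.072,-0.341],"twist": [0,0,0],"fingers": -1},{"offset": [0,0.102,-0.423],"twist": [0,0,0],"fingers": -1},{"offset": [0,0.135,-0.504],"twist": [0,0,0],"fingers": -1},{"offset": [0,0.173,-0.582],"twist": [0,0,0],"fingers": -1},{"offset": [0,0.214,-0.659],"twist": [0,0,0],"fingers": -1},{"offset": [0,0.26,-0.734],"twist": [0,0,0],"fingers": -1},{"offset": [0,0.309,-0.805],"twist": [0,0,0],"fingers": -1},{"offset": [0,0.362,-0.875],"twist": [0,0,0],"fingers": -1},{"offset": [0,0.362,-0.875],"twist": [0,0,0],"fingers": -1}]'

```text
clock: 20.35
position: [0.5612, 0.0053, 0.2215]
ee_rot: [-2.091, -2.344, 0.001]
force: [0.1, 0.5, -3.6]
width: 0.117
gripper_force: 40.0
```

>>> jog_arm --plan '[{"offset": [0,0.057,-0.066],"twist": [0,0,0],"fingers": -1},{"offset": [0,0.117,-0.13],"twist": [0,0,0],"fingers": -1},{"offset": [0,0.18,-0.19],"twist": [0,0,0],"fingers": -1},{"offset": [0,0.246,-0.246],"twist": [0,0,0],"fingers": -1},{"offset": [0,0.316,-0.3],"twist": [0,0,0],"fingers": -1},{"offset": [0,0.388,-0.349],"twist": [0,0,0],"fingers": -1},{"offset": [0,0.462,-0.395],"twist": [0,0,0],"fingers": -1},{"offset": [0,0.462,-0.395],"twist": [0,0,0],"fingers": -1},{"offset": [0,0.462,-0.395],"twist": [0,0,0],"fingers": -1},{"offset": [0,0.462,-0.395],"twist": [0,0,0],"fingers": -1}]'

```text
clock: 21.6
position: [0.6304, 0.0136, 0.282]
ee_rot: [2.09, 2.344, 0.001]
force: [-4.8, 1.1, 4.3]
width: 0.115
gripper_force: 40.0
```

Run:
```python
from h import *
s=observe(); print(s["position"],s["force"],s["width"],s["gripper_force"],s["dq"].round(3))
d=np.array(s["position"])-[.5068,-.001,.064]; j=np.hypot(d[0],d[1]); print("rise",d[2],"back",j,"angle",np.degrees(np.arctan2(.0+d[2],.25-j)),np.degrees(np.arcsin(d[2]/.25)))
get_image("side");get_image("top"); L={n:[(d["at"][1]*640,d["at"][0]*400,round(d["conf"],2)) for d in landmark_of("guard_handle",n)] for n in("side","top")}; print(L)
C={n:[(d["at"][1]*640,d["at"][0]*400,round(d["conf"],2)) for d in landmark_of("collar",n)] for n in("side","top")}; print(C)
b=np.array([.505,-.002,.094])+d; print("bar expected",b,[np.round(proj(n,b)) for n in("side","top")],"collar exp",[np.round(proj(n,[.4854,.3453,.004])) for n in("side","top")])
```

```text
[0.63040876 0.01361802 0.28200126] [-4.81284066  1.07799423  4.34744044] 0.11534688529294257 40.01513957977295 [-0.001 -0.    -0.     0.001 -0.    -0.001 -0.001]
rise 0.21800125545521853 back 0.12447012597187723 angle 60.065724850739834 60.692478564920776
{'side': [(292.288, 143.0, 0.8), (294.784, 201.52, 0.56), (356.288, 269.0, 0.24)], 'top': []}
{'side': [(349.12, 216.67999999999998, 0.71), (401.728, 185.20000000000002, 0.69), (285.37600000000003, 312.68, 0.61), (375.80800000000005, 182.20000000000002, 0.45)], 'top': [(206.4, 233.6, 0.7), (271.424, 271.6, 0.58), (381.376, 249.67999999999998, 0.55), (393.408, 271.47999999999996, 0.47)]}
bar expected [0.62860876 0.01261802 0.31200126] [array([293., 144.]), array([304., 165.])] collar exp [array([287., 310.]), array([205., 234.])]
```

The bar is at side (292,143), where a 60° opening puts it (293,144). Both cameras see the collar in the tray and the arm is still. Handing in.

```bash
python3 -c "
from cell import sign_off; print(sign_off())"
```

```text
the job is handed in; nothing more can be done
None
```

The job is handed in: the steel collar stands released in the tray, and the gripper holds the guard by its bar handle at about 60°. The hand-in returned no verdict.

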